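# Fetch the steel check weight from its covered case

## Task

Slide the case's flat cover along its rails, all the way to the stop at the empty end, without lifting it off. Find the grey steel weight in the uncovered pockets, lift it out and set it down (do not drop it) upright on the middle of the balance's round pan, leaving the two brass weights in their pockets and the cover parked open. Leave the beaker, timer, vial and stopper where they are.

Things in the scene. Friction and masses are not known exactly. Their poses are not given: they have to be found in the camera images.
- case: Fixed blue case 88 (x) x 254 (y) x 54 mm high, origin at centre of underside. Cavity 72 x 242 mm, black insert with top at z = 22. Three square pockets 26 mm wide, floor at z = 6, centred at x = 0, y = +25, +62, +99; one weight in each, in any order. The -y half is empty: the cover parks over it. Side walls are rails for the cover, level ledges at z = 48 with guide ridges to z = 54; end walls stop it.
- cover: Loose flat aluminium plate 79 (x) x 121 (y) x 5 mm, 0.1 to 0.2 kg, on the case's ledges, 1.5 mm play each side; origin at centre of underside. Mid-top black pull bar 44 mm long (x), 10 mm thick (y), rising from 5 to 21 mm. Starts over the pockets: origin at y = +50 to +59, z = 48 mm in the case's frame; at the stop of the empty end y = -60.5 mm.
- steel_weight: Grey steel check weight, about 0.1 kg: upright cylinder 22 mm in diameter and 28 mm high, with a 14 mm round knob above it up to 37 mm; origin at the centre of its underside, z up. Stands in one of the three pockets on its floor (origin 6 mm above the case's origin) with 2 mm play all round, so its body stands 12 mm above the insert.
- brass_weight_big: Brass weight 19 mm in diameter, 29 mm high with knob, origin at the centre of its underside; stands in another pocket.
- brass_weight_small: Brass weight 15 mm in diameter, 24 mm high with knob, origin at the centre of its underside; stands in another pocket.
- balance: Fixed small white bench balance 115 (x) by 105 (y) mm, housing 30 mm high, display at its -x side, origin at the centre of its underside. Case and balance may change places, one to the left and one to the right.
- pan (a point): Centre of the top face of the balance's round flat steel pan, 72 mm in diameter, 38 mm above the worktop; the pan does not move.
- beaker: Bystander: small clear beaker 49 mm wide, 60 mm high, to the left of the work; origin at the centre of its underside.
- timer: Bystander: white timer 68 by 68 by 19 mm, farther left; origin at the centre of its underside.
- vial: Bystander: white vial with red cap, 28 mm wide, 55 mm high, to the right; origin at the centre of its underside.
- stopper: Bystander: red rubber stopper 32 mm wide, 24 mm high, behind the work; origin at the centre of its underside.

How it is judged:
By the outcome, as a careful person would: the job done as asked, in the order asked, and still so for the second after the job is handed in, with the robot touching nothing.
It also fails if it takes over 48 s, if anything falls off the work surface, if the arm or the gripper's body presses on something with over 40 N, if the wrist force passes 120 N, or if a joint passes its speed limit or range.

## Robot

A 6-joint arm with a two-finger parallel gripper is mounted at the origin on a cart in front of the work surface, level with it; the furniture and walls round the work are solid. World frame = base frame: x ahead of the robot, y to its left, z up, the work surface at z = 0. Lengths are in m, angles in rad, forces in N, time in s.
With the tool pointing down it reaches from about 0.375 to 0.9 m from the base axis. Payload 3.1 kg.
Tool frame: the origin (TCP) lies on the centre line of the jaws, within the pads' length; the fingertips stand 25 mm ahead of it and the grasp point (between the pads) lies 6 mm ahead of it (manip.tips_ahead is the distance from the TCP to the fingertips, in m); z points along the fingers, y is the direction in which the jaws open and shut (so a half turn about z gives the same grasp; the last joint's range is limited). The gripper opens to 85 mm and grips with 20 to 120 N. Pads are 22 mm wide; open, the fingers measure 114 mm over their backs; the gripper's body (76 mm by 85 mm) begins 54 mm behind the grasp point. The pads swing forward as they close: fully open they stand 13 mm farther back than shut.
Start: joints at [-1.415, 0.527, 1.433, -0, 1.181, -0.178], TCP at [0.205, -0.59, 0.223] pointing down, gripper open.
Joint ranges: [-3.08, 3.08], [-0.75, 2.2], [0.22, 2.44], [-1.43, 4.57], [0, 2.65], [-2.85, 2.85]. Speed limits (rad/s): [2.79, 2.79, 3.14, 3.14, 3.14, 3.14].

## Interface

Orientations are given as a unit quaternion [x, y, z, w].
In Python, from station import manip gives the robot as it stands.
- The arm moves only by the tool play_rows, never from a script. Its argument "steps" is a list that holds one entry, the list of rows, each a list of 6 numbers: the shift along the tool's x, y, z in m, then the turn, a rotation vector about the tool's x, y, z in degrees. In form: [[[x, y, z, rx, ry, rz], ...]]. A call has 1 to 10 rows; each row shifts and turns the commanded pose from where the row before left it, along the tool's axes as they then stand; what a row does not reach is not made up. A row lasts 1/8 s, in which the tool goes at most 62.5 mm and 10.7 degrees, less where a joint would pass 70% of its speed; a pose out of reach is approached as far as the arm can. A call is refused whole if a number of a shift passes 0.0625 or a number of a turn 10.7, either way. A call with a gripper value outside its range is refused whole. "fingers" is the opening, from 0 (shut) to 1 (fully open), set as the call begins (left out, the last holds). The fingers move at their own pace and stop on an object; "squeeze" is the grip in N (left out, the last holds). Time passes only in rows, so rows that do not move let the fingers close. It gives the time, the measured TCP pose, the force and the opening at its end, in the units of the state.
- manip.sense(): the state, without advancing time (a new reading comes with each control period).
- manip.snapshot(name): name is "side" or "top" or "wrist"; returns a dict with "img" (400x640x3 uint8, red, green, blue), "K" (3x3 intrinsics, pixels), "world_from_camera" (4x4, takes a point from camera to world coordinates). Camera axes: x right, y down, z forward; pixel columns grow to the right and rows downward; lengths in m; the calibration is good to about 2 mm. A picture is of the moment at which its call begins. There is no depth.
- manip.sign_off(): hands the job in, once; it reports no verdict.
Trained networks look in a picture, given as the dict that the camera call returned (one of the last four; its "shot" number tells which), for a name from the list of things; names that differ only in an ending like _2 or _b are one class to them, and where a whole thing is asked for, a point or a joint stands for the part that bears it (a point fixed in the world has none). Each returns a list of dicts, best first, with "score" (0 to 1); they miss things now and then, are a little off and sometimes report something else, mostly with a low value. They report only what shows in the picture. A call takes as long as a camera call.
- manip.regions_of(label, picture): "pixels" (400x640 bool, what is visible of it) and "rect" ([left, top, right, bottom] in pixels, round what is visible of it).
- manip.pinpoint(label, picture): "point" ([column, row] in pixels: a listed point, or the origin of a listed thing).
The state is a dict: "t": time; "q": joint angles; "qd": joint speeds; "tau": joint torques, N m; "tcp_pos": TCP position; "tool_rot": TCP orientation; "force": force on the tool from outside, world axes, zero at the start; "ft_torque": the same for the moment, N m; "finger_gap": opening from 0.0 (shut) to 1.0 (fully open).
Only numpy, scipy, OpenCV 4.12 (cv2) and the standard library are available. Lean on these libraries where they do the work, as an engineer would, in place of code of your own. Each camera call takes 0.05 s, during which the arm holds its last target.

## Working session

There is one attempt and no reset: what is moved stays moved. The work goes in short steps, Python scripts to look and compute and a tool call to move; the robot and the scene stay as the last step left them, time stands still between calls to the robot, and variables do not carry over. Pictures are saved under pics/ and viewed, and the job is handed in when it is done.

Besides the shell and the picture viewer there is one more tool, called after "Request:" as name(argument=value, ...), one argument or row to a line, values as JSON. play_rows: Moves the arm, as the interface text tells. Its arguments: {"type":"object","properties":{"steps":{"type":"array"},"fingers":{"type":"number"},"squeeze":{"type":"number"}},"required":["steps"]}

```bash
ls; mkdir -p pics
cat > h.py <<'E'
import numpy as np, cv2
from station import manip
def save(p,name): cv2.imwrite('pics/'+name+'.png',cv2.cvtColor(p['img'],cv2.COLOR_RGB2BGR))
def ray(p,uv,z):
    K=np.array(p['K']);T=np.array(p['world_from_camera'])
    d=T[:3,:3]@np.linalg.inv(K)@np.array([uv[0],uv[1],1.]);o=T[:3,3]
    return o+d*(z-o[2])/d[2]
def proj(p,X):
    T=np.linalg.inv(np.array(p['world_from_camera']));c=T[:3,:3]@np.array(X)+T[:3,3];u=np.array(p['K'])@c
    return u[:2]/u[2]
E
python3 - <<'E'
from h import *
np.set_printoptions(precision=4,suppress=True)
print(manip.sense())
for n in['top','side']:
    p=manip.snapshot(n);save(p,n+'0');print(n,p['world_from_camera'],p['K'])
    for l in['case','cover','balance','pan','steel_weight']:
        r=manip.pinpoint(l,p);g=manip.regions_of(l,p)
        for a in r[:2]: print(l,a['score'],a['point'])
        for a in g[:1]: print('  reg',a['score'],a['rect'],cv2.minAreaRect(np.argwhere(a['pixels'])[:,::-1].astype(np.float32)))
E
```

```text
pics
{'t': 0.0, 'q': array([-1.4155,  0.5285,  1.4339, -0.    ,  1.1814, -0.1785]), 'qd': array([ 0.0002,  0.0002, -0.001 ,  0.0011,  0.0013,  0.0017]), 'tau': array([ -0.0006, -44.2349, -17.8024,  -0.0001,   0.0085,   0.    ]), 'tcp_pos': array([ 0.2047, -0.5897,  0.2218]), 'tool_rot': array([ 0.9861,  0.1661,  0.    , -0.0011]), 'force': array([-0.1045, -0.7246, -0.4936]), 'ft_torque': array([ 0.0241, -0.0714, -0.0068]), 'finger_gap': 0.9989866410982878}
top [[-0.0217 -0.9864  0.163   0.2833]
 [-0.9995  0.0178 -0.0252 -0.0091]
 [ 0.022  -0.1634 -0.9863  1.5958]
 [ 0.      0.      0.      1.    ]] [[394.5204   0.     318.2288]
 [  0.     394.5204 197.4758]
 [  0.       0.       1.    ]]
case 0.78 [377.2, 223.6]
  reg 0.97 [344.6, 205.8, 413.0, 235.2] ((376.4600830078125, 219.72000122070312), (22.768835067749023, 65.47808837890625), 81.8698959350586)
cover 0.92 [362.0, 220.9]
  reg 0.74 [347.8, 210.1, 379.3, 235.6] ((363.14862060546875, 221.89187622070312), (20.2210750579834, 31.235807418823242), 80.53767395019531)
balance 0.63 [277.4, 219.6]
  reg 0.63 [266.4, 204.2, 288.8, 238.8] (
[... 247 characters left out ...]
 [ 0.      0.      0.      1.    ]] [[440.4792   0.     317.045 ]
 [  0.     440.4792 200.8094]
 [  0.       0.       1.    ]]
  reg 0.76 [299.8, 246.0, 389.9, 306.4] ((344.19146728515625, 273.9768371582031), (101.341064453125, 38.66961669921875), 32.905242919921875)
  reg 0.6 [305.4, 242.7, 314.0, 255.9] ((308.5, 249.5), (9.0, 9.0), 90.0)
balance 0.58 [274.1, 215.4]
  reg 0.74 [251.9, 197.9, 300.0, 222.0] ((273.9000244140625, 209.20001220703125), (23.08462905883789, 42.05829620361328), 71.56504821777344)
pan 0.72 [278.3, 200.4]
pan 0.54 [274.3, 215.6]
  reg 0.69 [253.3, 196.2, 302.5, 226.2] ((273.7945251464844, 208.95211791992188), (23.642316818237305, 40.84736633300781), 69.44395446777344)
```

Run:
```python
from h import *
t=cv2.imread('pics/top0.png');s=cv2.imread('pics/side0.png')
cv2.imwrite('pics/top0z.png',cv2.resize(t[180:270,230:450],None,fx=3.6,fy=3.6,interpolation=2))
cv2.imwrite('pics/side0z.png',cv2.resize(s[170:330,220:420],None,fx=3.6,fy=3.6,interpolation=2))
```

```text
(no output)
```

View pics/top0.png

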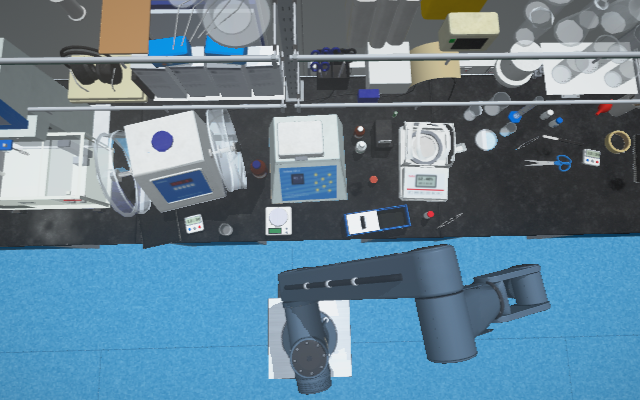

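View pics/top0z.png

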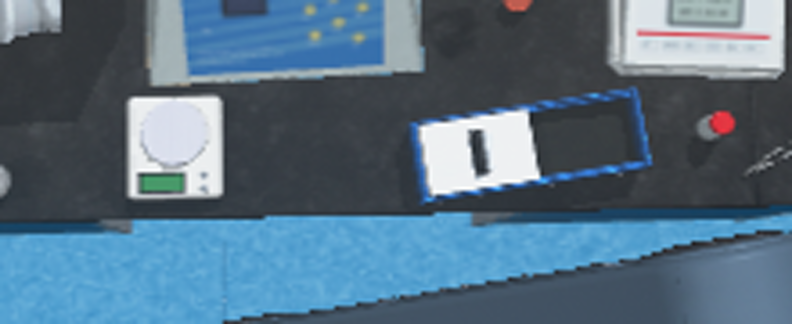

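View pics/side0z.png

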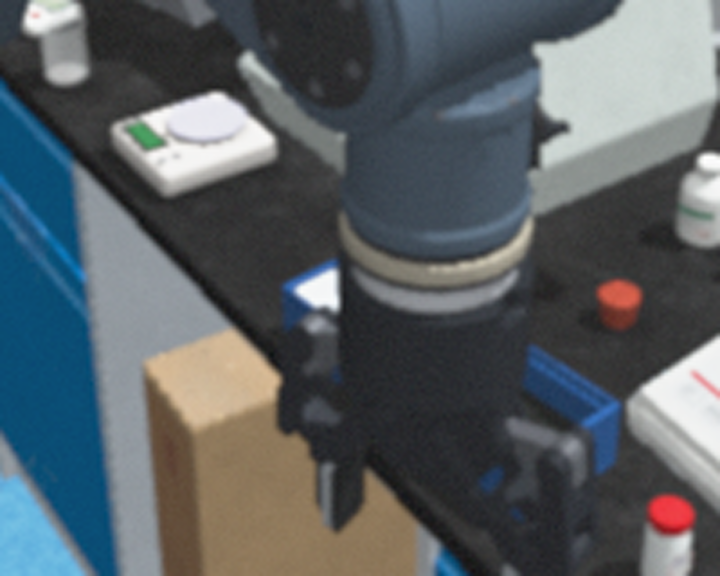

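Run:
```python
from h import *
np.set_printoptions(precision=4,suppress=True)
p=manip.snapshot('top')
Z=lambda x,y:(x/3.6+230-.36,y/3.6+180-.36)
for n,c,z in [('bar',(479,152),.069),('caseFL',(414,123),.054),('caseFR',(634,90),.054),('NR',(650,162),.054),('NL',(426,201),.054),('pan',(174,133),.038)]:
    print(n,ray(p,Z(*c),z))
w=manip.snapshot('wrist');save(w,'w0');print(w['world_from_camera'],w['K'])
```

```text
bar [ 0.4362 -0.2193  0.069 ]
caseFL [ 0.4709 -0.1513  0.054 ]
caseFR [ 0.5029 -0.3954  0.054 ]
NR [ 0.4231 -0.4084  0.054 ]
NL [ 0.3855 -0.1615  0.054 ]
pan [0.4668 0.1122 0.038 ]
[[ 0.3275 -0.893  -0.3087  0.2849]
 [-0.9448 -0.3091 -0.1082 -0.5611]
 [ 0.0012  0.3271 -0.945   0.3738]
 [ 0.      0.      0.      1.    ]] [[341.996    0.     319.7351]
 [  0.     341.996  198.3738]
 [  0.       0.       1.    ]]
```

View pics/w0.png

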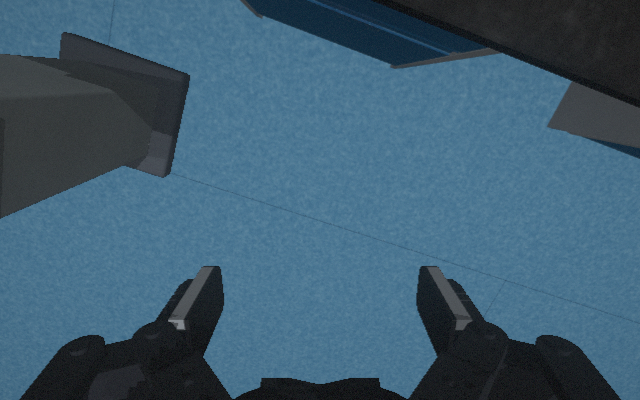

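Request:
play_rows(
  steps=[
    [[0.039,-0.031,0,0,0,0],[0.039,-0.031,0,0,0,0],[0.039,-0.031,0,0,0,0],[0.039,-0.031,0,0,0,0],[0.039,-0.031,0,0,0,0],[0.039,-0.031,0,0,0,0],[0.039,-0.031,0,0,0,0],[0.039,-0.031,0,0,0,0],[0,0,0,0,0,5.5],[0,0,0,0,0,5.5]],
  ],
  fingers=0.3,
  squeeze=25,
)

```text
t: 2.45
tcp_pos: [0.4189, -0.2531, 0.2231]
tool_rot: [0.998, 0.07, 0.0, 0.0]
force: [0.1, -0.1, 0.2]
finger_gap: 0.302
```

Run:
```python
from h import *
np.set_printoptions(precision=4,suppress=True)
p=manip.snapshot('wrist');save(p,'w1');s=manip.sense();print(s['t'],s['tcp_pos'],s['tool_rot'],s['finger_gap'],manip.tips_ahead)
for l in['case','cover']:
    for a in manip.pinpoint(l,p)[:2]: print(l,a['score'],a['point'],ray(p,a['point'],.048 if l=='cover' else 0))
np.savez('w1',K=p['K'],T=p['world_from_camera'])
```

```text
2.5 [ 0.4187 -0.2534  0.223 ] [0.9976 0.069  0.0002 0.0002] 0.29800062376686737 0.025
case 0.63 [345.2, 140.2] [ 0.4454 -0.2764  0.    ]
cover 0.64 [285.5, 145.9] [ 0.4393 -0.2159  0.048 ]
```

View pics/w1.png

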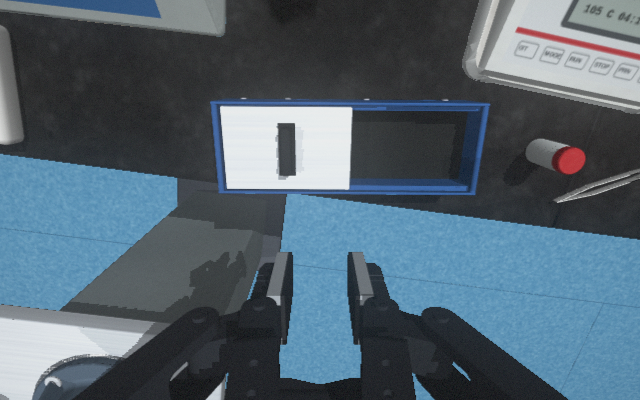

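Run:
```python
from h import *
i=cv2.imread('pics/w1.png')
cv2.imwrite('pics/w1z.png',cv2.resize(i[90:205,200:360],None,fx=5,fy=5,interpolation=2))
cv2.imwrite('pics/w1y.png',cv2.resize(i[90:205,340:500],None,fx=5,fy=5,interpolation=2))
```

```text
(no output)
```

View pics/w1z.png

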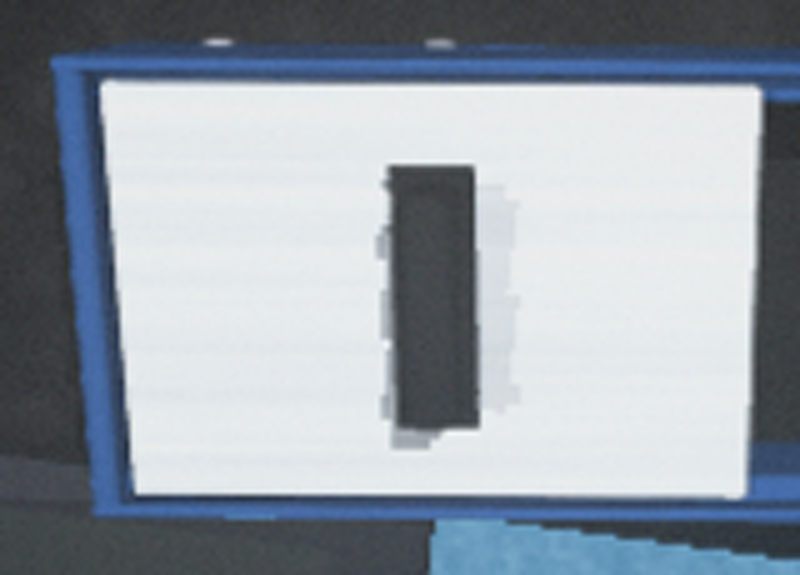

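View pics/w1y.png

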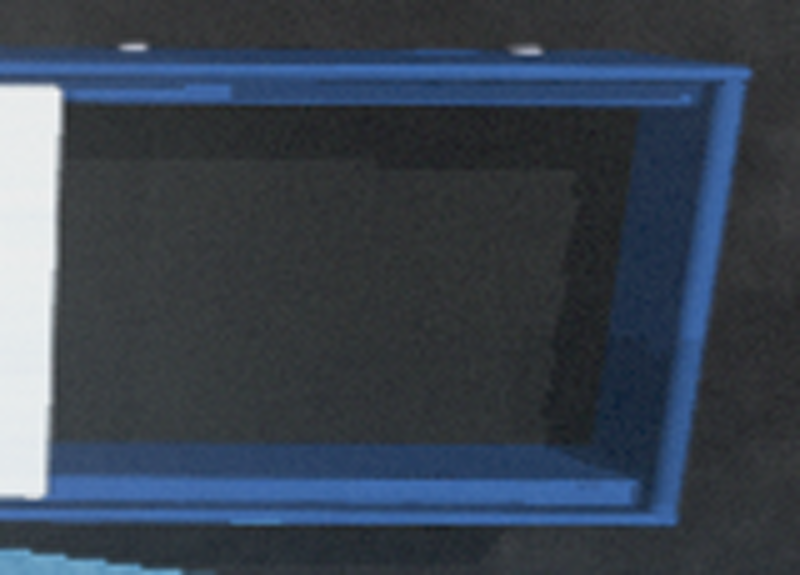

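```bash
cat > fit.py <<'E'
from h import *
def fit(obj,img):
    obj=np.array(obj);img=np.array(img)[:,:2];a=obj-obj.mean(0);b=img-img.mean(0)
    th=np.arctan2((a[:,0]*b[:,1]-a[:,1]*b[:,0]).sum(),(a*b).sum())
    R=np.array([[np.cos(th),-np.sin(th)],[np.sin(th),np.cos(th)]]);t=img.mean(0)-R@obj.mean(0)
    return t,np.degrees(th),(img-(obj@R.T+t))*1000
E
python3 - <<'E'
from fit import *
np.set_printoptions(precision=4,suppress=True)
p=dict(np.load('w1.npz'));p['world_from_camera']=p['T']
A=lambda x,y:(x/5+200-.4,y/5+90-.4);B=lambda x,y:(x/5+340-.4,y/5+90-.4)
r=lambda c,z:ray(p,c,z)
def q(hx,hy): return [(hx,hy),(hx,-hy),(-hx,-hy),(-hx,hy)]
for n,o,c,z in[('case',q(.044,.127),[A(55,60),B(750,70),B(677,523),A(95,517)],.054),('cover',q(.0395,.0605),[A(101,82),A(760,88),A(745,497),A(135,495)],.053),('bar',q(.022,.005),[A(388,166),A(474,166),A(480,428),A(398,430)],.069)]:
    print(n,*fit(o,[r(k,z) for k in c]))
E
```

```text
case [ 0.4449 -0.2757] 7.685500146099873 [[-0.5319 -1.1864]
 [-0.9114  0.775 ]
 [ 0.7687  0.8386]
 [ 0.6746 -0.4272]]
cover [ 0.4372 -0.2178] 7.6493632974785974 [[-0.1601 -0.7319]
 [-0.5372  0.5045]
 [ 0.4685  0.6576]
 [ 0.2288 -0.4301]]
bar [ 0.4401 -0.2188] 8.02956543190929 [[ 1.4666  2.7472]
 [ 2.1808 -2.2772]
 [-1.276  -2.749 ]
 [-2.3714  2.279 ]]
```

Request:
play_rows(
  steps=[
    [[0.014,-0.038,0.03,0,0,0.3],[0,0,0.035,0,0,0],[0,0,0.035,0,0,0],[0,0,0.023,0,0,0],[0,0,0,0,0,0]],
  ],
)

```text
t: 3.22
tcp_pos: [0.4258, -0.2139, 0.0985]
tool_rot: [0.998, 0.069, -0.001, -0.001]
force: [-0.9, 0.5, 1.0]
finger_gap: 0.3
```

Run:
```python
from h import *
np.set_printoptions(precision=4,suppress=True)
p=manip.snapshot('wrist');save(p,'w2');q=manip.snapshot('side');save(q,'s2');s=manip.sense();print(s['t'],s['tcp_pos'],s['tool_rot'],s['finger_gap'])
i=cv2.imread('pics/s2.png');cv2.imwrite('pics/s2z.png',cv2.resize(i[200:320,270:420],None,fx=5,fy=5,interpolation=2))
for z in (.1,.069,.057): print(proj(p,[.438,-.218,z]),proj(q,[.438,-.218,z]))
```

```text
3.325 [ 0.4271 -0.2148  0.1002] [0.9977 0.0684 0.0002 0.0002] 0.30365790009372184
[334.7259 240.9992] [326.5946 239.9162]
[332.5572 216.6343] [326.5537 249.6352]
[331.8832 209.0631] [326.5381 253.3271]
```

View pics/w2.png

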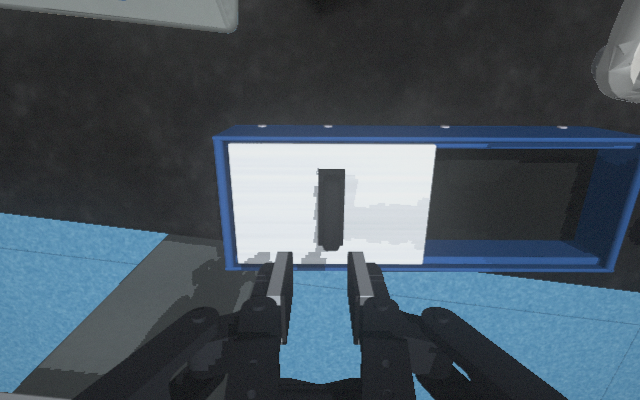

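View pics/s2z.png

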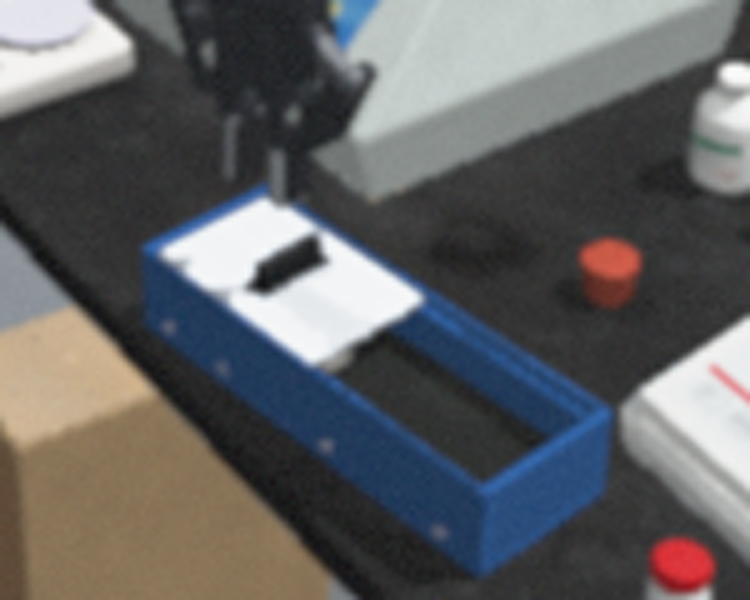

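Run:
```python
from h import *
np.set_printoptions(precision=4,suppress=True)
q=manip.snapshot('side');p=manip.snapshot('wrist');s=manip.sense();c=s['tcp_pos'];print(c)
d=np.array([.137,-.99,0])
x=np.array([.99,.137,0])
for z in (.065,.07,.075,.08,.085,.09):
  print(z,[proj(q,[c[0],c[1],z]+sg*d*.0128-[0,0,0]) for sg in(1,-1)],[proj(p,[c[0],c[1],z]+sg*d*.0128+x*.011) for sg in(1,-1)])
```

```text
[ 0.4275 -0.2151  0.1008]
0.065 [array([325.8636, 253.873 ]), array([319.3642, 249.4534])] [array([344.0034, 213.4448]), array([300.3718, 213.5214])]
0.07 [array([325.8686, 252.3202]), array([319.355 , 247.9134])] [array([344.6127, 216.6521]), array([299.9277, 216.7316])]
0.075 [array([325.8737, 250.7605]), array([319.3459, 246.3668])] [array([345.2521, 220.0182]), array([299.4617, 220.1007])]
0.08 [array([325.8788, 249.1938]), array([319.3366, 244.8133])] [array([345.924, 223.555]), array([298.9721, 223.6407])]
0.085 [array([325.8839, 247.6203]), array([319.3274, 243.2531])] [array([346.6308, 227.2759]), array([298.4569, 227.365 ])]
0.09 [array([325.8891, 246.0397]), array([319.3181, 241.6861])] [array([347.3754, 231.1956]), array([297.9142, 231.2884])]
```

Request:
play_rows(
  steps=[
    [[0.01,0.004,0,0,0,0],[0,0,0.008,0,0,0],[0,0,0.007,0,0,0],[0,0,0,0,0,0]],
  ],
)

```text
t: 3.92
tcp_pos: [0.4366, -0.2164, 0.084]
tool_rot: [0.998, 0.068, -0.001, -0.001]
force: [0.3, 0.6, 0.4]
finger_gap: 0.3
```

Run:
```python
from h import *
np.set_printoptions(precision=4,suppress=True)
p=manip.snapshot('wrist');save(p,'w3');q=manip.snapshot('side');save(q,'s3');s=manip.sense();print(s['t'],s['tcp_pos'],s['tool_rot'],s['finger_gap'],s['force'])
a=cv2.resize(q['img'][220:300,280:380],None,fx=6,fy=6,interpolation=2)
b=cv2.resize(p['img'][90:350,200:480],None,fx=1.7,fy=1.7,interpolation=2)
h=max(a.shape[0],b.shape[0])
cv2.imwrite('pics/s3z.png',a[:,:,::-1]);cv2.imwrite('pics/w3z.png',b[:,:,::-1])
```

```text
4.025 [ 0.4369 -0.2167  0.0845] [ 0.9977  0.0682 -0.0004 -0.0003] 0.3019194531939706 [ 0.303  -0.1552 -0.5188]
```

View pics/w3z.png

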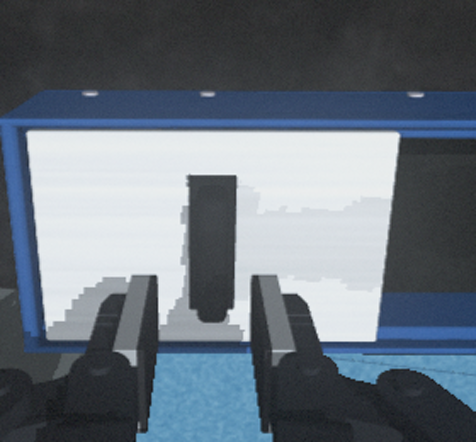

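View pics/s3z.png

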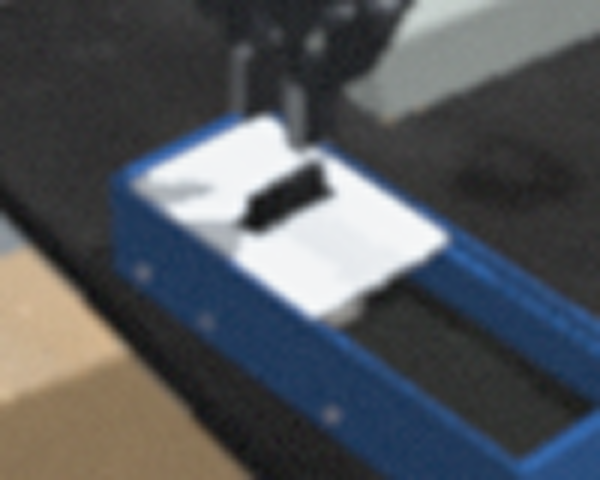

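Run:
```python
from h import *
np.set_printoptions(precision=4,suppress=True)
q=manip.snapshot('side');p=manip.snapshot('wrist');s=manip.sense();c=s['tcp_pos'];print(c,s['q'])
def P(p):
  T=np.linalg.inv(np.array(p['world_from_camera']));return np.array(p['K'])@T[:3]
for a,b in[((354,252),(329.7,243.8)),((287,252),(319.7,238))]:
  X=cv2.triangulatePoints(P(p),P(q),np.float64(a).reshape(2,1),np.float64(b).reshape(2,1));X=(X[:3]/X[3]).ravel();print(X,proj(p,X),proj(q,X))
```

```text
[ 0.4372 -0.2169  0.0848] [-0.69    0.5759  1.8924  0.      0.6735  0.7442]
[ 0.4437 -0.2279  0.0905] [347.719  257.1919] [330.5713 244.0625]
[ 0.437  -0.194   0.0902] [275.7398 260.7268] [321.1425 238.6814]
```

Request:
play_rows(
  steps=[
    [[0,0,0,0,0,0],[0,0,0,0,0,0],[0,0,0,0,0,0],[0,0,0,0,0,0]],
  ],
  fingers=0.03,
  squeeze=20,
)

```text
t: 4.62
tcp_pos: [0.4373, -0.217, 0.0849]
tool_rot: [0.998, 0.068, 0.0, 0.0]
force: [0.0, 0.1, -1.0]
finger_gap: 0.028
```

Run:
```python
from h import *
np.set_printoptions(precision=4,suppress=True)
p=manip.snapshot('wrist');s=manip.sense();print(s['t'],s['tcp_pos'],s['finger_gap'],s['force'])
b=cv2.resize(p['img'][90:350,200:480],None,fx=1.7,fy=1.7,interpolation=2)
cv2.imwrite('pics/w4z.png',b[:,:,::-1])
```

```text
4.675 [ 0.4373 -0.2169  0.0848] 0.0324785107817298 [0.0165 0.0148 0.1254]
```

View pics/w4z.png

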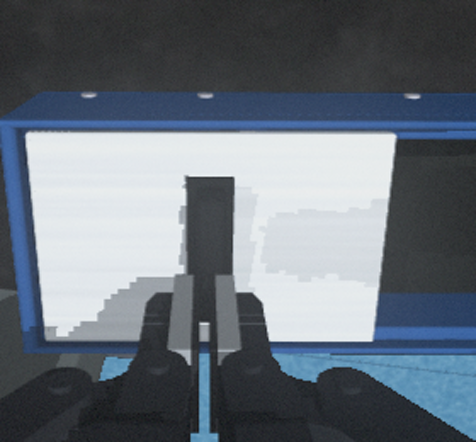

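Request:
play_rows(
  steps=[
    [[0,0.0025,0,0,0,0],[0,0,0,0,0,0],[0,0,0.008,0,0,0],[0,0,0.008,0,0,0],[0,0,0.004,0,0,0],[0,0,0,0,0,0]],
  ],
  fingers=0.3,
)

```text
t: 5.42
tcp_pos: [0.4373, -0.2191, 0.0642]
tool_rot: [0.998, 0.068, -0.0, -0.0]
force: [-0.7, 0.0, -0.3]
finger_gap: 0.3
```

Run:
```python
from h import *
np.set_printoptions(precision=4,suppress=True)
p=manip.snapshot('wrist');q=manip.snapshot('side');s=manip.sense();print(s['t'],s['tcp_pos'],s['finger_gap'],s['force'])
a=cv2.resize(q['img'][220:300,280:380],None,fx=6,fy=6,interpolation=2)
b=cv2.resize(p['img'][90:350,200:480],None,fx=1.7,fy=1.7,interpolation=2)
cv2.imwrite('pics/w5z.png',b[:,:,::-1]);cv2.imwrite('pics/s5z.png',a[:,:,::-1])
```

```text
5.525 [ 0.4376 -0.2194  0.0647] 0.30281714680063243 [ 0.2747 -0.2117 -0.4471]
```

View pics/w5z.png

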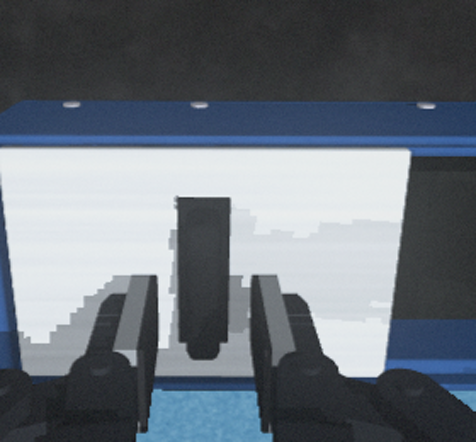

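View pics/s5z.png

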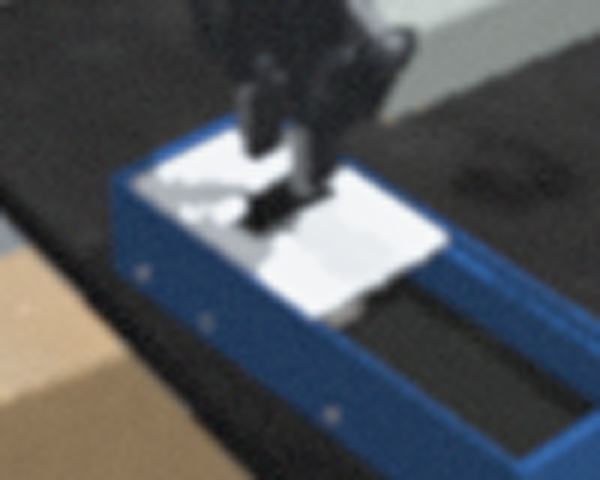

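Request:
play_rows(
  steps=[
    [[0,0,0.005,0,0,0],[0,0,0.004,0,0,0],[0,0,0,0,0,0]],
  ],
)

```text
t: 5.9
tcp_pos: [0.4374, -0.2193, 0.0555]
tool_rot: [0.998, 0.068, -0.0, -0.0]
force: [0.1, 0.2, 0.1]
finger_gap: 0.301
```

Run:
```python
from h import *
np.set_printoptions(precision=4,suppress=True)
p=manip.snapshot('wrist');q=manip.snapshot('side');s=manip.sense();print(s['t'],s['tcp_pos'],s['finger_gap'],s['force'])
a=cv2.resize(q['img'][220:300,280:380],None,fx=6,fy=6,interpolation=2)
b=cv2.resize(p['img'][90:350,200:480],None,fx=1.7,fy=1.7,interpolation=2)
cv2.imwrite('pics/w6z.png',b[:,:,::-1]);cv2.imwrite('pics/s6z.png',a[:,:,::-1])
```

```text
6.0 [ 0.4376 -0.2194  0.0557] 0.29934415790384766 [ 0.3158 -0.711   0.3736]
```

View pics/w6z.png

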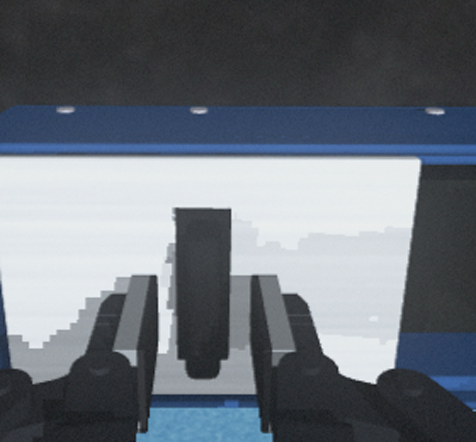

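View pics/s6z.png

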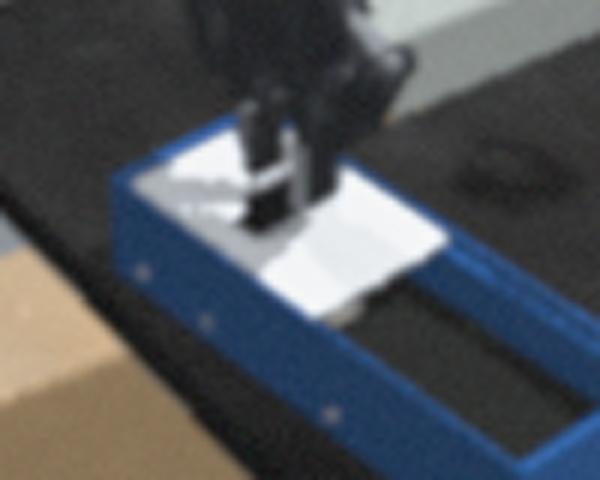

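Request:
play_rows(
  steps=[
    [[0,0,0,0,0,0],[0,0,0,0,0,0],[0,0,0,0,0,0]],
  ],
  fingers=0.05,
)

```text
t: 6.38
tcp_pos: [0.4377, -0.2195, 0.056]
tool_rot: [0.998, 0.068, 0.0, 0.0]
force: [0.2, 0.1, 1.4]
finger_gap: 0.109
```

Request:
play_rows(
  steps=[
    [[0,0,0,0,0,0],[0,0.006,0,0,0,0],[0,0.014,0,0,0,0],[0,0.016,0,0,0,0],[0,0.016,0,0,0,0],[0,0.016,0,0,0,0],[0,0.016,0,0,0,0],[0,0.016,0,0,0,0],[0,0.008,0,0,0,0],[0,0.004,0,0,0,0]],
  ],
  fingers=0.18,
)

```text
t: 7.62
tcp_pos: [0.4528, -0.3307, 0.0558]
tool_rot: [0.998, 0.068, -0.0, -0.0]
force: [0.0, 1.3, 0.3]
finger_gap: 0.179
```

Run:
```python
from h import *
np.set_printoptions(precision=4,suppress=True)
q=manip.snapshot('side');s=manip.sense();print(s['t'],s['tcp_pos'],s['finger_gap'],s['force'])
a=cv2.resize(q['img'][220:320,290:410],None,fx=6,fy=6,interpolation=2)
cv2.imwrite('pics/s7z.png',a[:,:,::-1])
```

```text
7.675 [ 0.453  -0.331   0.0558] 0.17822793801084713 [ 0.5145 -0.6035 -0.5532]
```

View pics/s7z.png

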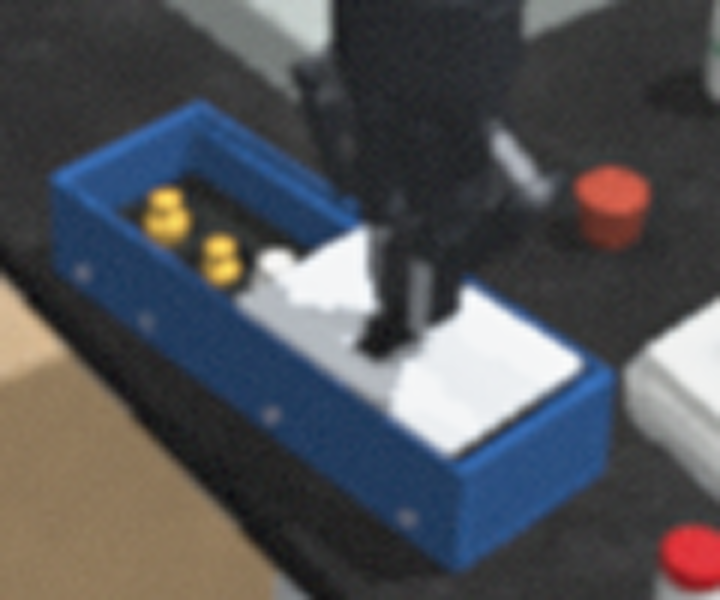

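Request:
play_rows(
  steps=[
    [[0,0.003,0,0,0,0],[0,0.002,0,0,0,0],[0,0.001,0,0,0,0],[0,0.001,0,0,0,0],[0,0.001,0,0,0,0]],
  ],
)

```text
t: 8.3
tcp_pos: [0.4539, -0.3383, 0.0558]
tool_rot: [0.998, 0.068, -0.0, -0.0]
force: [0.7, -0.2, -0.0]
finger_gap: 0.184
```

Request:
play_rows(
  steps=[
    [[0,0.001,0,0,0,0],[0,0.001,0,0,0,0],[0,0,0,0,0,0]],
  ],
)

```text
t: 8.68
tcp_pos: [0.454, -0.3392, 0.0558]
tool_rot: [0.998, 0.068, -0.0, -0.001]
force: [1.3, 5.8, 2.0]
finger_gap: 0.179
```

Run:
```python
from h import *
np.set_printoptions(precision=4,suppress=True)
q=manip.snapshot('side');s=manip.sense();print(s['t'],s['tcp_pos'],s['finger_gap'],s['force'])
a=cv2.resize(q['img'][220:320,290:410],None,fx=6,fy=6,interpolation=2)
cv2.imwrite('pics/s8z.png',a[:,:,::-1])
q=manip.snapshot('wrist');save(q,'w8')
```

```text
8.725 [ 0.454  -0.3392  0.0558] 0.18008992837017768 [1.1206 4.9154 1.8781]
```

View pics/s8z.png

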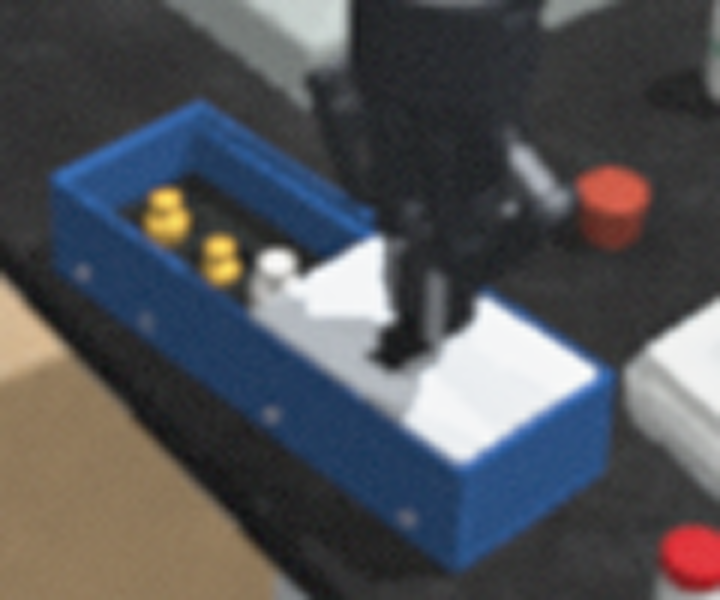

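View pics/w8.png

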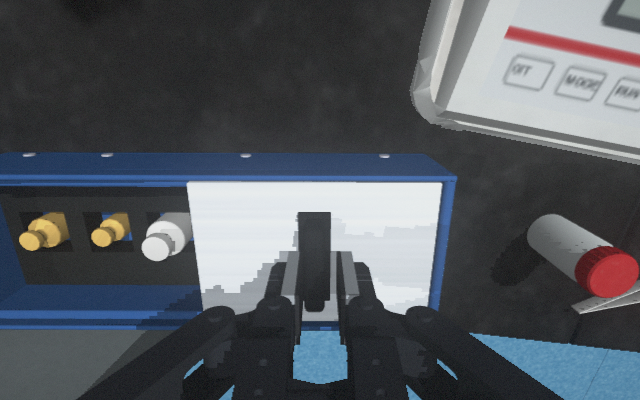

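Request:
play_rows(
  steps=[
    [[0,0.0015,0,0,0,0],[0,0,0,0,0,0]],
  ],
)

```text
t: 9.02
tcp_pos: [0.454, -0.3393, 0.0557]
tool_rot: [0.998, 0.068, -0.001, -0.002]
force: [1.5, 8.3, 4.2]
finger_gap: 0.181
```

Request:
play_rows(
  steps=[
    [[0,-0.005,0,0,0,0],[0,0,-0.01,0,0,0],[0,0,-0.03,0,0,0],[0,0,-0.04,0,0,0],[0,-0.029,-0.01,0,0,0],[0,-0.029,0,0,0,0],[0,-0.0285,0,0,0,0],[0,0,0,0,0,-10],[0,0,0,0,0,-10],[0,0,0,0,0,-10]],
  ],
)

```text
t: 10.28
tcp_pos: [0.4425, -0.2523, 0.1468]
tool_rot: [0.945, 0.327, 0.0, 0.002]
force: [0.8, -0.0, -1.1]
finger_gap: 0.181
```

Request:
play_rows(
  steps=[
    [[0,0,0,0,0,-10],[0,0,0,0,0,-10],[0,0,0,0,0,-10],[0,0,0,0,0,-10],[0,0,0,0,0,-10],[0,0,0,0,0,-10],[0,0,0,0,0,0]],
  ],
  fingers=0.4,
)

```text
t: 11.15
tcp_pos: [0.4424, -0.2522, 0.1466]
tool_rot: [0.658, 0.753, -0.0, 0.001]
force: [-0.7, -0.1, 0.6]
finger_gap: 0.402
```

Run:
```python
from h import *
np.set_printoptions(precision=4,suppress=True)
p=manip.snapshot('wrist');save(p,'w9');q=manip.snapshot('side');save(q,'s9');s=manip.sense();print(s['t'],s['tcp_pos'],s['tool_rot'],s['finger_gap'],s['force'])
np.savez('w9',K=p['K'],T=p['world_from_camera'])
for l in['steel_weight','cover','case']:
    for a in manip.pinpoint(l,p)[:2]: print(l,a['score'],a['point'],ray(p,a['point'],.048 if l=='cover' else .006))
a=cv2.resize(q['img'][200:320,290:410],None,fx=5,fy=5,interpolation=2)
cv2.imwrite('pics/s9z.png',a[:,:,::-1])
```

```text
11.25 [ 0.4422 -0.2518  0.1463] [ 0.6583  0.7527 -0.0002  0.0008] 0.3991127722541598 [ 0.5141  0.0539 -0.1899]
steel_weight 0.85 [320.0, 178.6] [ 0.443  -0.2491  0.006 ]
cover 0.86 [318.5, 288.2] [ 0.453  -0.3333  0.048 ]
case 0.6 [317.5, 201.5] [ 0.4436 -0.2708  0.006 ]
```

View pics/w9.png

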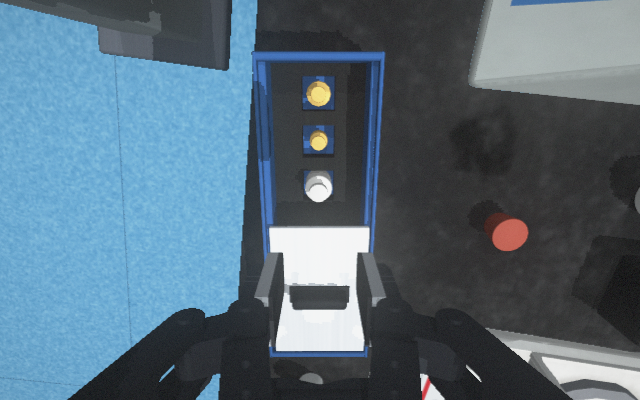

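View pics/s9z.png

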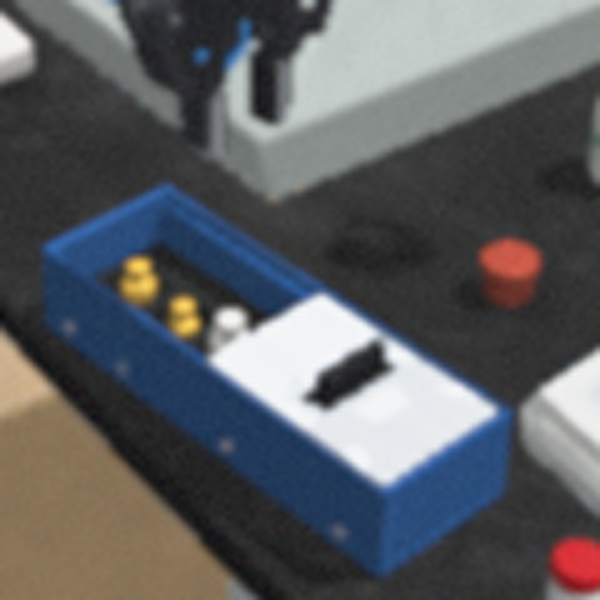

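Run:
```python
from h import *
from scipy.spatial.transform import Rotation as R
np.set_printoptions(precision=4,suppress=True)
p=dict(np.load('w9.npz'));T=p['T'];p['world_from_camera']=T
tcp=np.array([.4422,-.2518,.1463]);Rt=R.from_quat([.6583,.7527,-.0002,.0008]).as_matrix()
t2c=Rt.T@(T[:3,3]-tcp);print('cam in tool',t2c); Rc=Rt.T@T[:3,:3];print(Rc)
for sep,op,row in[(197,.085,267),(67,.0255,252),(58,.0255,253),(95,.034,254)]:
    D=342*op/sep; print(sep,op,'tip front edge tool',t2c+Rc@np.array([0,(row-198.4)/342*D,D]))
for uv,z in[((318.5,190),.043),((318.3,186),.034)]: print(ray(p,uv,z), Rt.T@(ray(p,uv,z)-tcp))
```

```text
cam in tool [ 0.0856  0.0008 -0.1512]
[[ 0.0007 -0.9445 -0.3284]
 [ 1.      0.0006  0.0002]
 [ 0.     -0.3284  0.9445]]
197 0.085 tip front edge tool [ 0.0092  0.0008 -0.0215]
67 0.0255 tip front edge tool [ 0.0236  0.0008 -0.0349]
58 0.0255 tip front edge tool [ 0.0135  0.0008 -0.017 ]
95 0.034 tip front edge tool [ 0.0266  0.0008 -0.0421]
[ 0.4416 -0.248   0.043 ] [ 0.004  -0.0002  0.1033]
[ 0.4413 -0.2475  0.034 ] [ 0.0045 -0.0004  0.1123]
```

Run:
```python
import cv2
i=cv2.imread('pics/w9.png');cv2.imwrite('pics/w9z.png',cv2.resize(i[150:350,220:420],None,fx=4,fy=3,interpolation=2))
```

```text
(no output)
```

View pics/w9z.png

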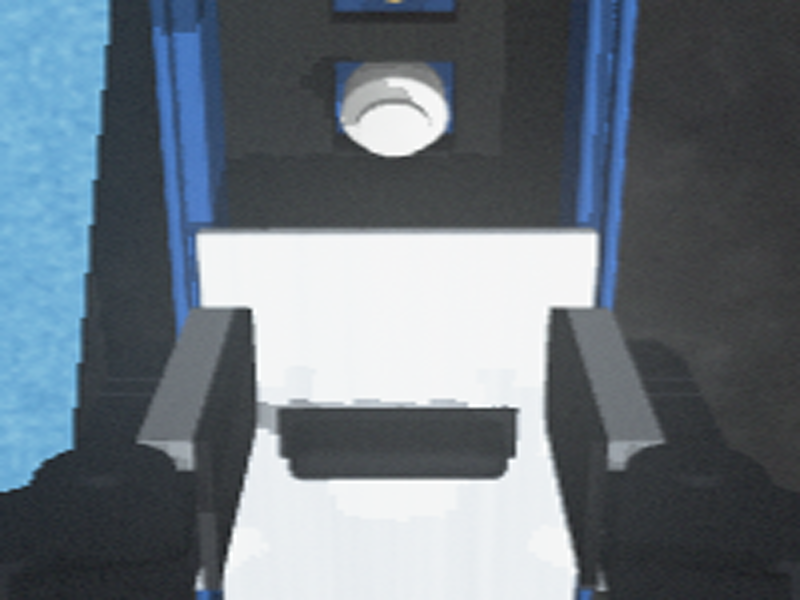

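Request:
play_rows(
  steps=[
    [[0.002,0,0.02,0,0,0],[0,0,0.03,0,0,0],[0,0,0.03,0,0,0],[0,0,0.02,0,0,0],[0,0,0.005,0,0,0],[0,0,0,0,0,0]],
  ],
)

```text
t: 12.15
tcp_pos: [0.4418, -0.2493, 0.0409]
tool_rot: [0.657, 0.754, -0.0, -0.0]
force: [0.1, 0.1, 0.8]
finger_gap: 0.402
```

Run:
```python
from h import *
np.set_printoptions(precision=4,suppress=True)
p=manip.snapshot('wrist');save(p,'w10');q=manip.snapshot('side');s=manip.sense();print(s['t'],s['tcp_pos'],s['tool_rot'],s['finger_gap'],s['force'])
a=cv2.resize(q['img'][200:320,290:410],None,fx=5,fy=5,interpolation=2)
cv2.imwrite('pics/s10z.png',a[:,:,::-1])
```

```text
12.25 [ 0.4422 -0.2496  0.0416] [ 0.6573  0.7537 -0.      0.0008] 0.3949018101212688 [-0.0245 -0.0187 -0.1012]
```

View pics/w10.png

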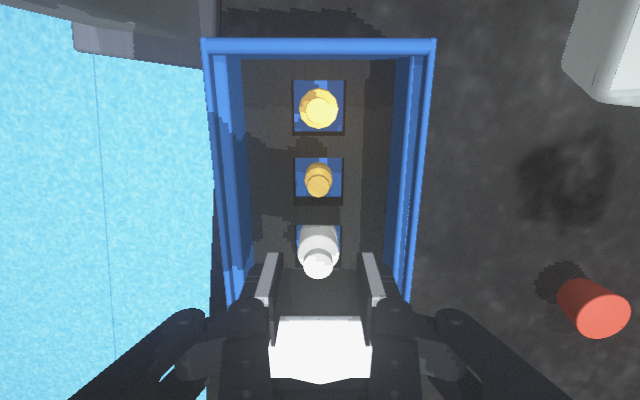

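View pics/s10z.png

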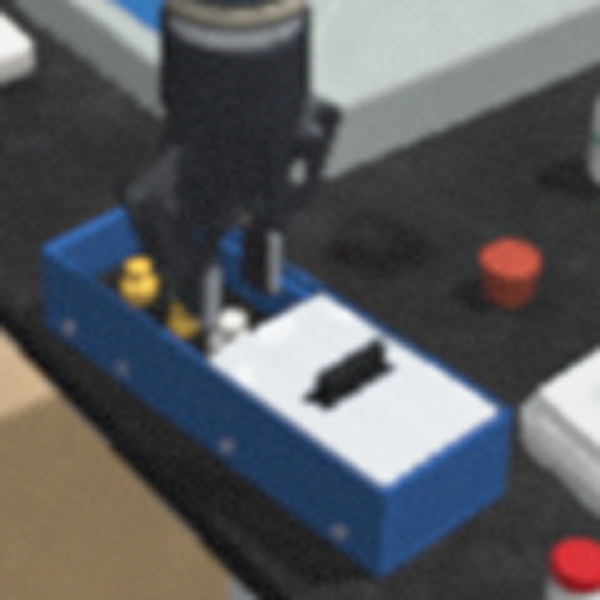

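Request:
play_rows(
  steps=[
    [[0,-0.0005,0.006,0,0,0],[0,0,0.006,0,0,0],[0,0,0.005,0,0,0],[0,0,0.003,0,0,0],[0,0,0,0,0,0]],
  ],
)

```text
t: 12.88
tcp_pos: [0.441, -0.2491, 0.0205]
tool_rot: [0.657, 0.754, 0.0, -0.0]
force: [0.0, 0.1, 0.4]
finger_gap: 0.401
```

Run:
```python
from h import *
np.set_printoptions(precision=4,suppress=True)
p=manip.snapshot('wrist');save(p,'w11');q=manip.snapshot('side');s=manip.sense();print(s['t'],s['tcp_pos'],s['tool_rot'],s['finger_gap'],s['force'])
a=cv2.resize(q['img'][200:320,290:410],None,fx=5,fy=5,interpolation=2)
cv2.imwrite('pics/s11z.png',a[:,:,::-1])
```

```text
12.975 [ 0.4412 -0.2492  0.0208] [ 0.6572  0.7537  0.     -0.    ] 0.39635087810940794 [ 0.1279 -0.0769  0.1961]
```

View pics/w11.png

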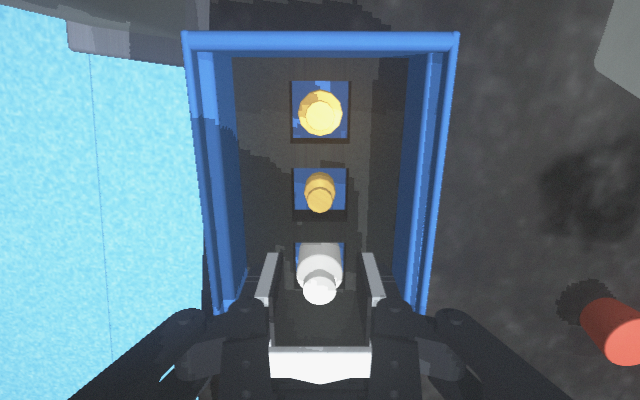

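View pics/s11z.png

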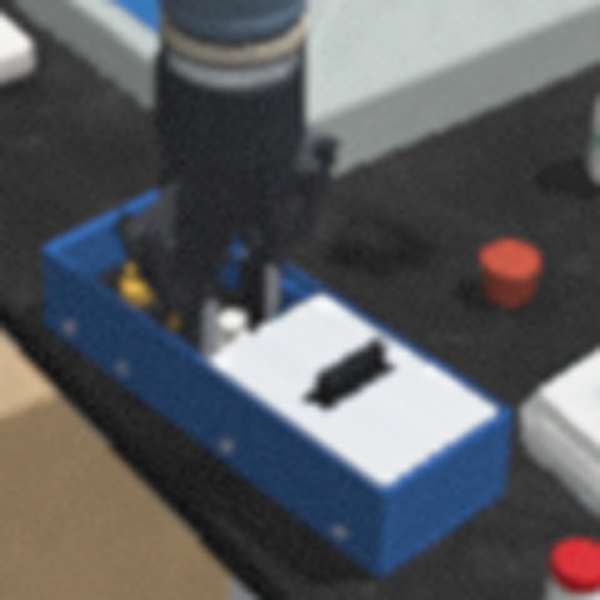

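Request:
play_rows(
  steps=[
    [[0,0,0,0,0,0],[0,0,0,0,0,0],[0,0,0,0,0,0],[0,0,0,0,0,0]],
  ],
  fingers=0.1,
  squeeze=40,
)

```text
t: 13.48
tcp_pos: [0.4411, -0.2493, 0.0211]
tool_rot: [0.657, 0.754, -0.0, 0.0]
force: [-1.0, -0.1, 4.3]
finger_gap: 0.193
```

Run:
```python
from h import *
np.set_printoptions(precision=4,suppress=True)
p=manip.snapshot('wrist');save(p,'w12');s=manip.sense();print(s['t'],s['tcp_pos'],s['finger_gap'],s['force'])
```

```text
13.525 [ 0.4411 -0.2493  0.0211] 0.18711070148518522 [-1.3837 -0.0968  5.3343]
```

View pics/w12.png

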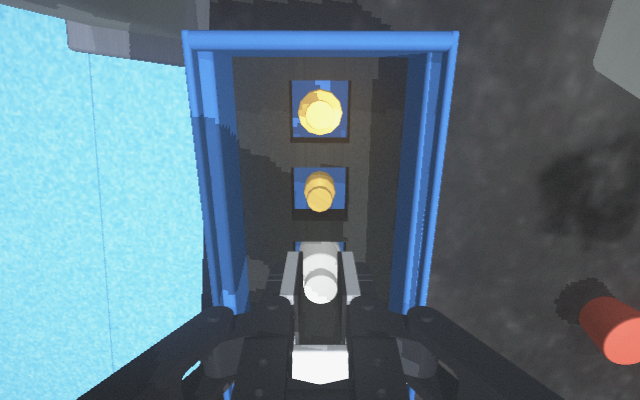

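Run:
```python
from h import *
from scipy.spatial.transform import Rotation as R
np.set_printoptions(precision=4,suppress=True)
p=manip.snapshot('wrist');s=manip.sense();tcp=s['tcp_pos'];Rt=R.from_quat(s['tool_rot']).as_matrix()
for z in(.040,.043,.048): 
  X=ray(p,(320,287),z);print(z,X,Rt.T@(X-tcp))
for l in['steel_weight']:
    for a in manip.pinpoint(l,p)[:2]: print(l,a['score'],a['point'],ray(p,a['point'],.006))
# expected px of circle body top if weight at tool x offset d
for d in (0,.005,.01,.015):
  c=tcp+Rt@np.array([d,0,0]);print(d,proj(p,[c[0],c[1],.043]),proj(p,[c[0],c[1],.034]))
b=cv2.resize(p['img'][230:360,250:390],None,fx=5,fy=4.5,interpolation=2);cv2.imwrite('pics/w12z.png',b[:,:,::-1])
```

```text
0.04 [ 0.4422 -0.2512  0.04  ] [-0.002   0.0008 -0.019 ]
0.043 [ 0.4419 -0.2492  0.043 ] [-0.      0.0008 -0.022 ]
0.048 [ 0.4415 -0.2459  0.048 ] [ 0.0033  0.0008 -0.027 ]
steel_weight 0.72 [320.0, 252.2] [ 0.4423 -0.2518  0.006 ]
0 [318.2251 286.9535] [318.315 275.839]
0.005 [318.2072 277.047 ] [318.299  266.3532]
0.01 [318.189  266.9192] [318.2827 256.6671]
0.015 [318.1703 256.5627] [318.2661 246.7743]
```

View pics/w12z.png

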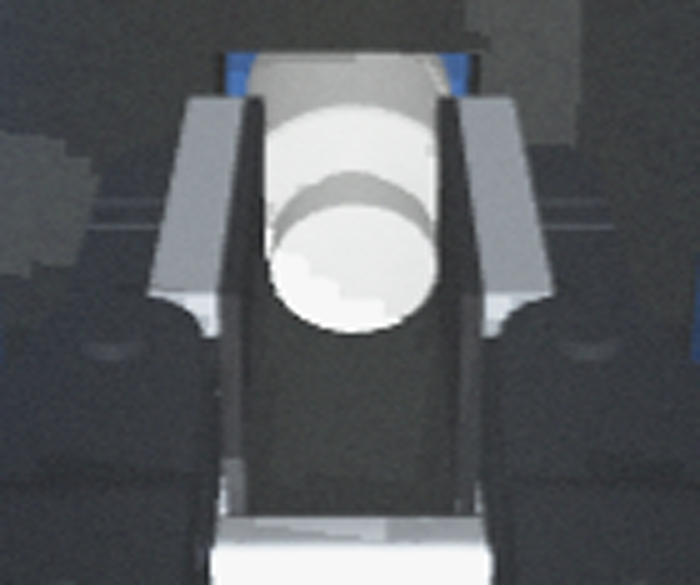

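Request:
play_rows(
  steps=[
    [[0,0,-0.002,0,0,0],[0,0,-0.003,0,0,0],[0,0,-0.005,0,0,0],[0,0,0,0,0,0]],
  ],
)

```text
t: 14.12
tcp_pos: [0.4415, -0.2494, 0.0312]
tool_rot: [0.657, 0.754, 0.0, 0.0]
force: [-0.1, -0.3, -0.5]
finger_gap: 0.187
```

Run:
```python
from h import *
np.set_printoptions(precision=4,suppress=True)
p=manip.snapshot('wrist');q=manip.snapshot('side');s=manip.sense();print(s['t'],s['tcp_pos'],s['finger_gap'],s['force'])
b=cv2.resize(p['img'][230:360,250:390],None,fx=5,fy=4.5,interpolation=2);cv2.imwrite('pics/w13z.png',b[:,:,::-1])
a=cv2.resize(q['img'][220:300,290:390],None,fx=6,fy=6,interpolation=2)
cv2.imwrite('pics/s13z.png',a[:,:,::-1])
```

```text
14.225 [ 0.4413 -0.2492  0.0309] 0.1891008307681445 [-0.2916  0.1023 -1.1072]
```

View pics/w13z.png

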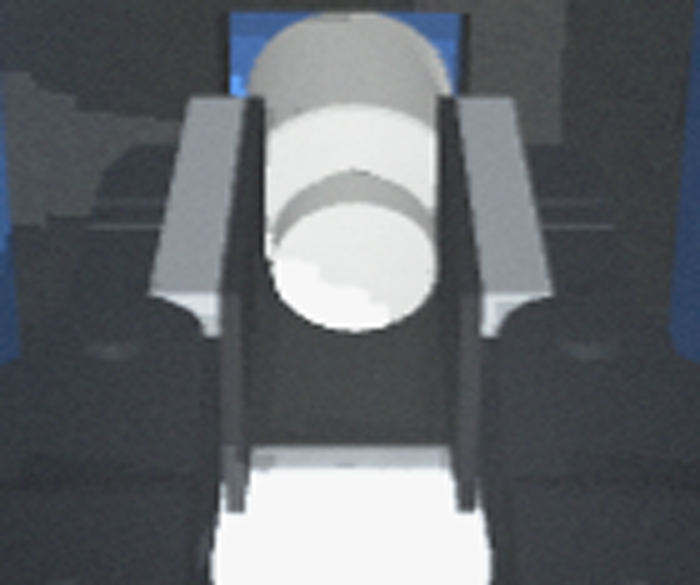

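View pics/s13z.png

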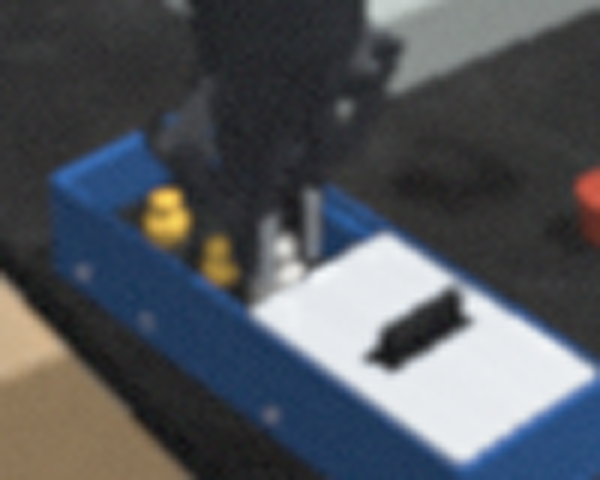

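Request:
play_rows(
  steps=[
    [[0,0,-0.01,0,0,0],[0,0,-0.02,0,0,0],[0,0,-0.03,0,0,0],[0,0,-0.03,0,0,0],[0,0,-0.02,0,0,0],[0.01,0.002,0,0,0,0],[0.02,0.004,0,0,0,0],[0.03,0.006,0,0,0,0],[0.035,0.008,0,0,0,0],[0.035,0.008,0,0,0,0]],
  ],
)

```text
t: 15.48
tcp_pos: [0.4497, -0.1136, 0.1396]
tool_rot: [0.657, 0.754, -0.0, -0.002]
force: [-0.5, 0.7, -1.6]
finger_gap: 0.188
```

Request:
play_rows(
  steps=[
    [[0.035,0.008,0,0,0,0],[0.035,0.008,0,0,0,0],[0.035,0.008,0,0,0,0],[0.03,0.008,0,0,0,0],[0.02,0.007,0,0,0,0],[0.01,0.005,0,0,0,0],[0,0,0,0,0,0]],
  ],
)

```text
t: 16.35
tcp_pos: [0.4717, 0.0538, 0.1402]
tool_rot: [0.656, 0.754, -0.0, -0.001]
force: [0.3, 0.2, -1.7]
finger_gap: 0.186
```

Run:
```python
from h import *
np.set_printoptions(precision=4,suppress=True)
p=manip.snapshot('wrist');save(p,'w14');q=manip.snapshot('side');save(q,'s14');s=manip.sense();print(s['t'],s['tcp_pos'],s['tool_rot'],s['finger_gap'],s['force'])
np.savez('w14',K=p['K'],T=p['world_from_camera'],tcp=s['tcp_pos'],rot=s['tool_rot'])
for l,z in[('pan',.038),('balance',0)]:
  for n,k in(('w',p),('s',q)):
    for a in manip.pinpoint(l,k)[:2]: print(n,l,a['score'],a['point'],ray(k,a['point'],z))
```

```text
16.45 [0.4719 0.0527 0.1404] [ 0.6572  0.7537 -0.0004 -0.0004] 0.18922290418828935 [-0.3854  0.665  -1.8395]
w pan 0.96 [326.4, 113.4] [0.4682 0.1169 0.038 ]
s pan 0.96 [275.8, 204.7] [0.4612 0.1061 0.038 ]
s balance 0.96 [274.5, 216.9] [0.4497 0.098  0.    ]
s balance 0.44 [237.5, 192.3] [0.4181 0.3157 0.    ]
```

View pics/w14.png

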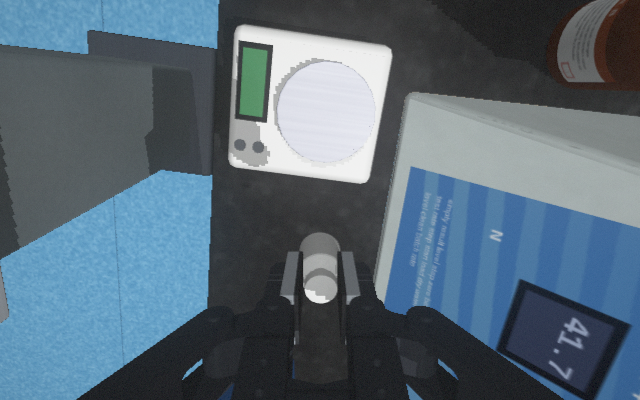

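View pics/s14.png

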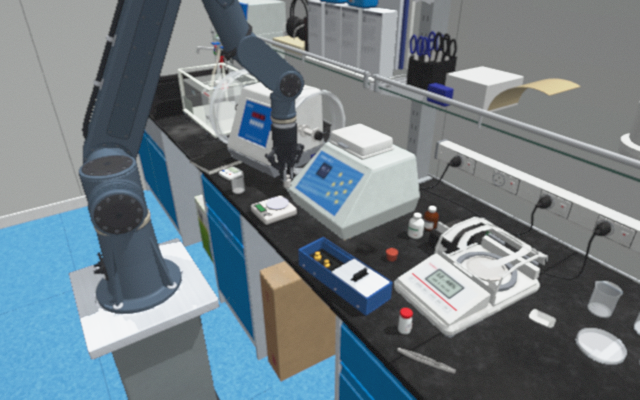

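Run:
```python
from h import *
from scipy.spatial.transform import Rotation as R
np.set_printoptions(precision=4,suppress=True)
p=dict(np.load('w14.npz'));p['world_from_camera']=p['T'];tcp=p['tcp'];Rt=R.from_quat(p['rot']).as_matrix()
for uv in[(383,280),(404,110),(412,168)]:
  for z in(0,.03,.06): print(uv,z,ray(p,uv,z))
i=cv2.imread('pics/s14.png');cv2.imwrite('pics/s14z.png',cv2.resize(i[130:250,220:380],None,fx=5,fy=5,interpolation=2))
i=cv2.imread('pics/w14.png');cv2.imwrite('pics/w14z.png',cv2.resize(i[10:210,210:440],None,fx=3.4,fy=3,interpolation=2))
# knob in tool frame
X=[ray(p,(320,288),tcp[2]+.022)];print(Rt.T@(X[0]-tcp))
```

```text
(383, 280) 0 [ 0.5474 -0.0365  0.    ]
(383, 280) 0.03 [ 0.5384 -0.0184  0.03  ]
(383, 280) 0.06 [ 0.5295 -0.0003  0.06  ]
(404, 110) 0 [0.5325 0.1252 0.    ]
(404, 110) 0.03 [0.5251 0.1266 0.03  ]
(404, 110) 0.06 [0.5177 0.128  0.06  ]
(412, 168) 0 [0.5501 0.0779 0.    ]
(412, 168) 0.03 [0.5409 0.0842 0.03  ]
(412, 168) 0.06 [0.5317 0.0905 0.06  ]
[ 0.0008  0.0008 -0.022 ]
```

View pics/s14z.png

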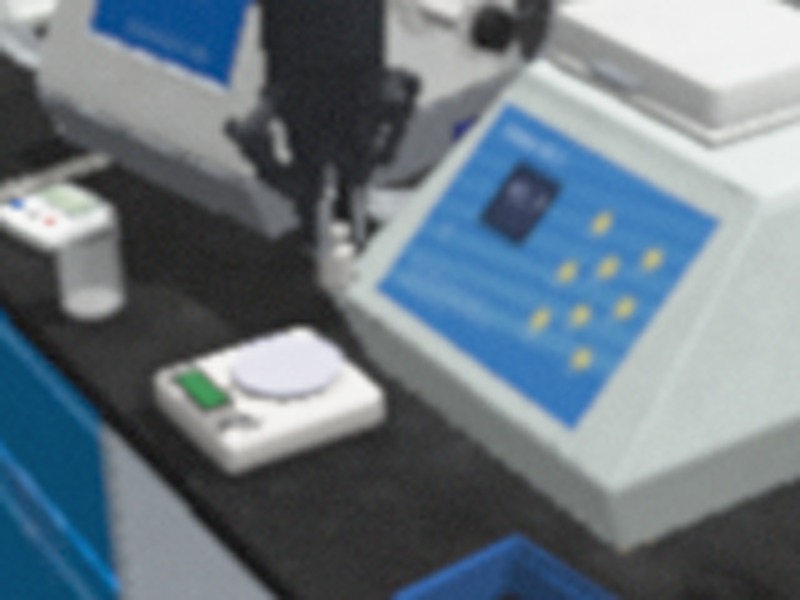

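View pics/w14z.png

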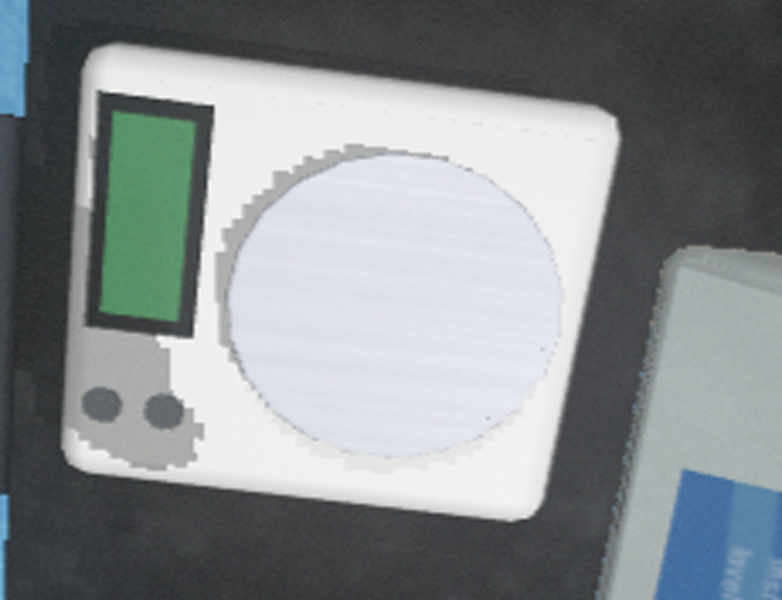

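Run:
```python
from h import *
from scipy.spatial.transform import Rotation as R
np.set_printoptions(precision=4,suppress=True)
p=dict(np.load('w14.npz'));p['world_from_camera']=p['T'];tcp=p['tcp'];Rt=R.from_quat(p['rot']).as_matrix()
im=cv2.imread('pics/w14.png');hsv=cv2.cvtColor(im,cv2.COLOR_BGR2HSV)
m=((hsv[:,:,1]>8)&(hsv[:,:,1]<40)&(hsv[:,:,2]>200)).astype(np.uint8);m[:, :265]=0;m[:,385:]=0;m[:45]=0;m[175:]=0
m=cv2.morphologyEx(m,cv2.MORPH_OPEN,np.ones((5,5)));c=max(cv2.findContours(m,0,1)[0],key=cv2.contourArea)
print(cv2.fitEllipse(c),cv2.contourArea(c))
W=np.array([ray(p,k,.038)[:2] for k in c[:,0]],np.float32);print('circle',cv2.minEnclosingCircle(W*1000),cv2.fitEllipse(W*1000))
W4=np.array([ray(p,(a/3.4+210-.35,b/3+10-.33),.038)[:2] for a,b in[(405,152),(395,458),(228,295),(561,295),(285,195),(515,415)]],np.float32);print(cv2.minEnclosingCircle(W4*1000),cv2.fitEllipse(W4*1000))
ce=np.array(cv2.fitEllipse(W*1000)[0])/1000
print('delta tool',Rt.T@(np.array([*ce,.038])-tcp))
```

```text
((325.6703186035156, 111.43379211425781), (96.60083770751953, 99.73980712890625), 14.099383354187012) 7565.5
circle ((467.8689270019531, 116.52835845947266), 35.60491180419922) ((467.6876525878906, 116.59568786621094), (69.48575592041016, 70.16089630126953), 149.47122192382812)
((468.253662109375, 116.54879760742188), 35.93561553955078) ((468.041015625, 116.35972595214844), (70.78620910644531, 71.5786361694336), 19.87937355041504)
delta tool [0.0639 0.0047 0.1024]
```

Request:
play_rows(
  steps=[
    [[0.02,0.002,0,0,0,0],[0.025,0.002,0,0,0,0],[0.018,0,0.01,0,0,0],[0,0,0.025,0,0,0],[0,0,0.025,0,0,0],[0,0,0.01,0,0,0],[0,0,0,0,0,0]],
  ],
)

```text
t: 17.52
tcp_pos: [0.4676, 0.1154, 0.0705]
tool_rot: [0.658, 0.753, -0.0, -0.0]
force: [-0.3, -0.8, -0.3]
finger_gap: 0.187
```

Run:
```python
from h import *
from scipy.spatial.transform import Rotation as R
np.set_printoptions(precision=4,suppress=True)
p=manip.snapshot('wrist');save(p,'w15');q=manip.snapshot('side');save(q,'s15');s=manip.sense();print(s['t'],s['tcp_pos'],s['tool_rot'],s['finger_gap'],s['force'])
a=cv2.resize(q['img'][170:230,240:320],None,fx=8,fy=8,interpolation=2)
cv2.imwrite('pics/s15z.png',a[:,:,::-1])
tcp=s['tcp_pos'];Rt=R.from_quat(s['tool_rot']).as_matrix()
im=cv2.imread('pics/w15.png').astype(int)
# pan circle prediction at current belief
o=im.astype(np.uint8).copy()
for cx in [(.4678,.1166)]:
  for t in np.linspace(0,6.28,90):
    u=proj(p,[cx[0]+.036*np.cos(t),cx[1]+.036*np.sin(t),.038]);cv2.circle(o,tuple(int(round(v)) for v in u),0,(0,0,255),-1)
b=cv2.resize(o[130:350,210:430],None,fx=2.7,fy=2.7,interpolation=2);cv2.imwrite('pics/w15z.png',b)
```

```text
17.625 [0.4683 0.1156 0.0714] [0.6574 0.7535 0.0004 0.0004] 0.19014523405671277 [-0.1981  1.2464 -0.7632]
```

View pics/w15z.png

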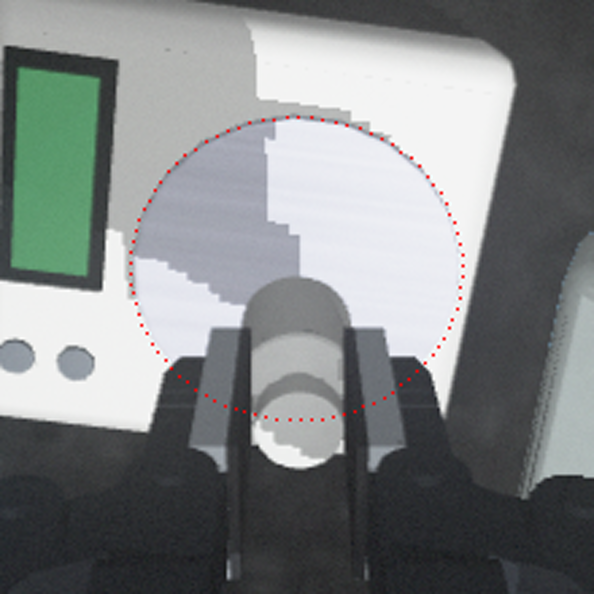

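View pics/s15z.png

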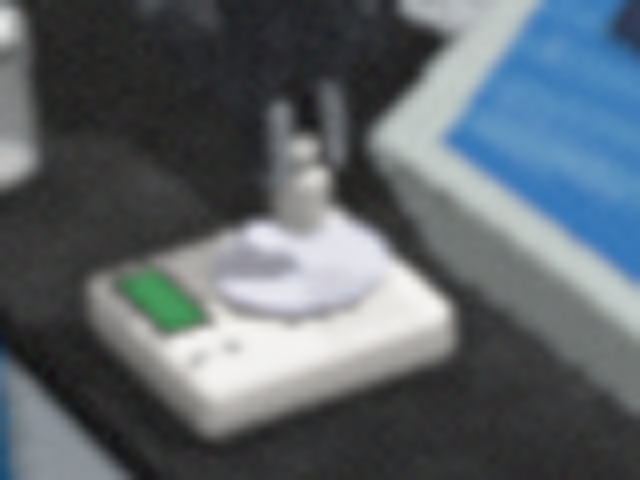

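Request:
play_rows(
  steps=[
    [[0,-0.001,0.007,0,0,0],[0,0,0.006,0,0,0],[0,0,0.003,0,0,0],[0,0,0,0,0,0]],
  ],
)

```text
t: 18.12
tcp_pos: [0.4666, 0.1157, 0.0545]
tool_rot: [0.657, 0.754, -0.0, -0.0]
force: [-0.8, 0.8, -0.8]
finger_gap: 0.185
```

Request:
play_rows(
  steps=[
    [[0,0,0.001,0,0,0],[0,0,0,0,0,0]],
  ],
)

```text
t: 18.38
tcp_pos: [0.4668, 0.1157, 0.0538]
tool_rot: [0.657, 0.754, 0.0, 0.0]
force: [-0.3, -1.2, -1.0]
finger_gap: 0.189
```

Request:
play_rows(
  steps=[
    [[0,0,0.0005,0,0,0],[0,0,0,0,0,0],[0,0,0,0,0,0]],
  ],
)

```text
t: 18.75
tcp_pos: [0.4668, 0.1157, 0.0533]
tool_rot: [0.657, 0.754, 0.0, 0.0]
force: [-0.1, -0.0, -0.8]
finger_gap: 0.186
```

Run:
```python
from h import *
np.set_printoptions(precision=4,suppress=True)
for k in range(3):
  q=manip.snapshot('side');s=manip.sense();print(s['t'],s['tcp_pos'],s['finger_gap'],s['force'])
a=cv2.resize(q['img'][170:230,240:320],None,fx=8,fy=8,interpolation=2)
cv2.imwrite('pics/s16z.png',a[:,:,::-1])
```

```text
18.8 [0.4668 0.1157 0.0533] 0.18635949691238785 [ 0.6245  0.2581 -1.4607]
18.85 [0.4668 0.1157 0.0534] 0.18730063454801513 [ 0.2895  0.9171 -1.72  ]
18.9 [0.4668 0.1157 0.0533] 0.18076935097430466 [ 0.5492  0.115  -2.295 ]
```

View pics/s16z.png

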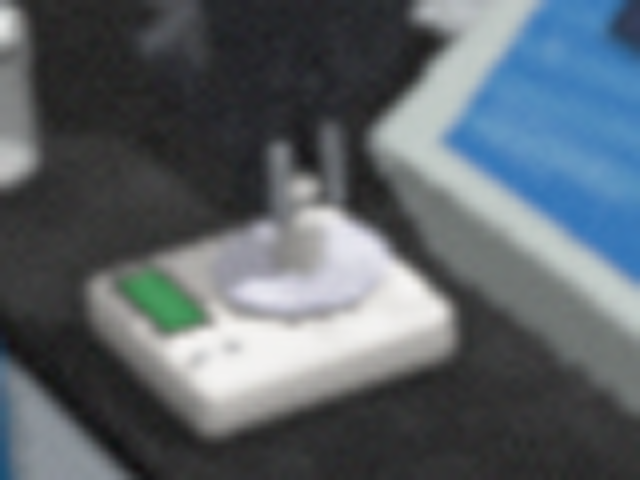

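Very close to contact; lowering in fine steps until the force shows it.

Request:
play_rows(
  steps=[
    [[0,0,0.0005,0,0,0],[0,0,0,0,0,0],[0,0,0,0,0,0]],
  ],
)

```text
t: 19.27
tcp_pos: [0.4667, 0.1157, 0.0531]
tool_rot: [0.657, 0.754, 0.0, 0.0]
force: [-1.9, -0.2, 4.2]
finger_gap: 0.19
```

Request:
play_rows(
  steps=[
    [[0,0,0.0005,0,0,0],[0,0,0,0,0,0],[0,0,0,0,0,0]],
  ],
)

```text
t: 19.65
tcp_pos: [0.4668, 0.1156, 0.0529]
tool_rot: [0.657, 0.754, 0.0, 0.0]
force: [-1.1, -0.7, 7.7]
finger_gap: 0.188
```

Run:
```python
from h import *
np.set_printoptions(precision=4,suppress=True)
for k in range(4):
  q=manip.snapshot('wrist');s=manip.sense();print(s['t'],s['tcp_pos'],s['finger_gap'],s['force'])
```

```text
19.7 [0.4668 0.1156 0.0529] 0.1865438504531096 [-1.5677 -1.0365  8.1047]
19.75 [0.4668 0.1156 0.0529] 0.18685951794903594 [-1.2777 -1.1264  8.0121]
19.8 [0.4668 0.1156 0.053 ] 0.18661187510918756 [-2.0462 -0.915   7.5847]
19.85 [0.4668 0.1156 0.0529] 0.18363104471422087 [-1.8032  0.0751  7.8375]
```

Contact with about 8 N. Relieving slightly, then opening gently.

Request:
play_rows(
  steps=[
    [[0,0,-0.0005,0,0,0],[0,0,0,0,0,0],[0,0,0,0,0,0],[0,0,0,0,0,0],[0,0,0,0,0,0]],
  ],
  fingers=0.4,
  squeeze=20,
)

```text
t: 20.48
tcp_pos: [0.4667, 0.1157, 0.0527]
tool_rot: [0.657, 0.754, -0.0, -0.0]
force: [0.7, 0.2, 0.9]
finger_gap: 0.4
```

Run:
```python
from h import *
np.set_printoptions(precision=4,suppress=True)
p=manip.snapshot('wrist');s=manip.sense();print(s['t'],s['tcp_pos'],s['finger_gap'],s['force'])
cv2.imwrite('pics/w17z.png',cv2.resize(p['img'][130:350,210:430],None,fx=2.7,fy=2.7,interpolation=2)[:,:,::-1])
```

```text
20.525 [0.4667 0.1157 0.0527] 0.40186220534777256 [ 0.4657  0.2167 -0.0126]
```

View pics/w17z.png

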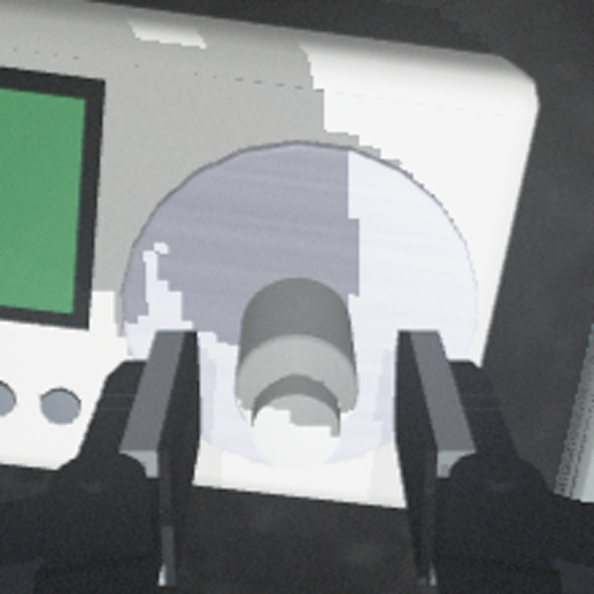

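Released, standing upright. Retract straight up and check.

Request:
play_rows(
  steps=[
    [[0,0,-0.01,0,0,0],[0,0,-0.02,0,0,0],[0,0,-0.04,0,0,0],[0,0,-0.04,0,0,0],[0,0,-0.03,0,0,0],[-0.03,0,0,0,0,0],[-0.02,0,0,0,0,0],[0,0,0,0,0,0]],
  ],
)

```text
t: 21.52
tcp_pos: [0.4738, 0.0653, 0.1935]
tool_rot: [0.658, 0.753, 0.0, 0.0]
force: [0.4, 0.4, -0.1]
finger_gap: 0.403
```

Run:
```python
from h import *
np.set_printoptions(precision=4,suppress=True)
p=manip.snapshot('wrist');q=manip.snapshot('side');t=manip.snapshot('top');s=manip.sense();print(s['t'],s['tcp_pos'],s['finger_gap'],s['force'])
print('knob tip should be',proj(p,[.4678,.1166,.075]))
for a in manip.pinpoint('steel_weight',p)[:1]: print(a['score'],a['point'],ray(p,a['point'],.038))
for a in manip.pinpoint('pan',p)[:1]: print(a['score'],a['point'],ray(p,a['point'],.038))
o=p['img'][:,:,::-1].copy()
for th in np.linspace(0,6.28,90):
  u=proj(p,[.4678+.036*np.cos(th),.1166+.036*np.sin(th),.038]);cv2.circle(o,tuple(int(round(v)) for v in u),0,(0,0,255),-1)
for th in np.linspace(0,6.28,40):
  u=proj(p,[.4678+.011*np.cos(th),.1166+.011*np.sin(th),.066]);cv2.circle(o,tuple(int(round(v)) for v in u),0,(0,200,0),-1)
cv2.imwrite('pics/w18z.png',cv2.resize(o[20:240,210:430],None,fx=2.7,fy=2.7,interpolation=2))
cv2.imwrite('pics/s18z.png',cv2.resize(q['img'][150:330,200:420],None,fx=3.3,fy=3.3,interpolation=2)[:,:,::-1])
```

```text
21.675 [0.4731 0.0667 0.1929] 0.3997051839817649 [-0.5125  0.6824 -0.1509]
knob tip should be [319.965  126.4156]
0.64 [317.5, 124.0] [0.466  0.1137 0.038 ]
0.73 [321.5, 121.1] [0.4692 0.1167 0.038 ]
```

View pics/w18z.png

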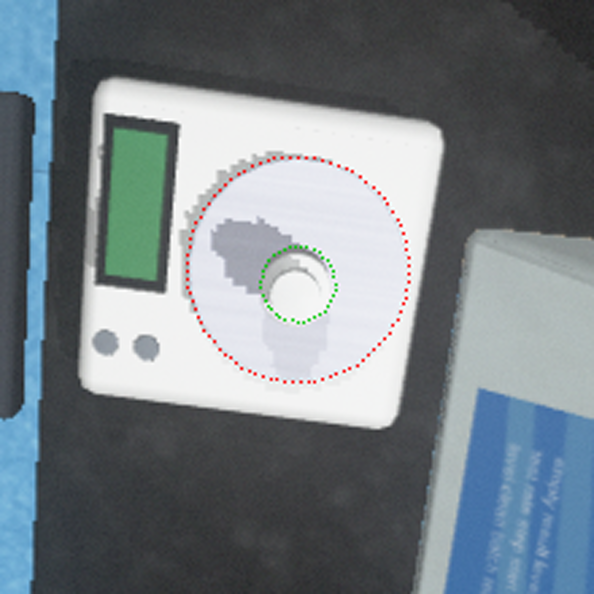

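View pics/s18z.png

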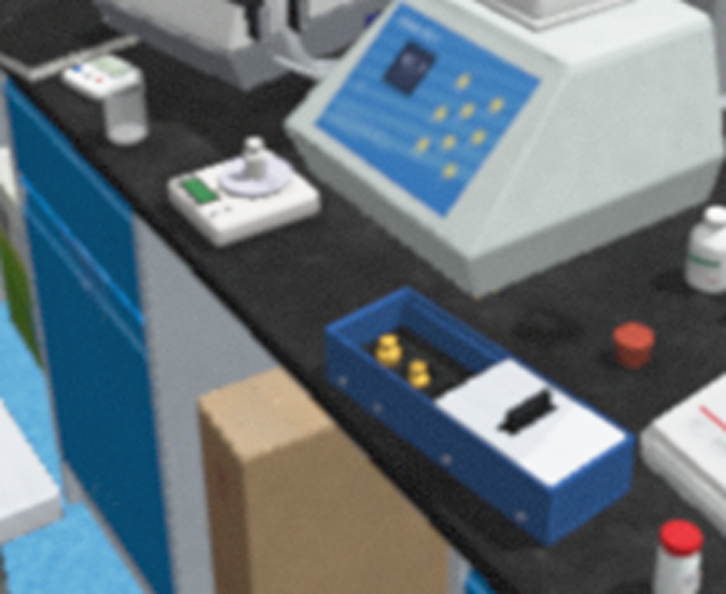

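The weight stands upright within about 1 mm of the pan's centre. The cover is parked at the stop and both brass weights are in their pockets. Handing in.

```bash
python3 -c "
from station import manip
print(manip.sign_off())"
```

```text
the job is handed in; nothing more can be done
None
```

The job is done and handed in at about 21.7 s of the 48 s allowed. The steel weight stands upright on the balance pan, and the cover is parked at the stop of the empty end.

- **Cover:** I slid it along its rails by pushing on the pull bar, with the fingers caged round it. At the stop the force rose to about 8 N with no further travel, and later pictures show it still there.
- **Weight:** It was in the pocket nearest the middle of the case. I lifted it out and lowered it in 0.5 mm steps until it touched the pan (about 8 N), then released it.
- **Final check:** The wrist picture shows it upright, about 1 mm from the centre of the pan by overlay. The detector's less certain estimate put it about 4 mm off. The side picture shows both brass weights in their pockets. The beaker, vial and stopper look where they were. I did not compare the timer's position before and after.

Two things disagreed with the description:
- **Fingertip position:** The pictures put the fingertips a few mm behind the reported TCP, not 25 mm ahead. A trial closing over the bar met nothing, which bore this out. I set all heights from the pictures and contact forces instead.
- **Grip opening:** The gap read about 0.19 on the weight, where I expected 0.26 for 22 mm. The hold stayed steady throughout.

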